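Send a carton out through the dispatch pass lock

TASK

Send the smallest of the three cartons out through the pass lock: set it in the entry and use the push bar to push it through the hanging flap, all the way into the chamber, so that the flap can swing shut behind it, then draw the bar back out and leave it lying on the bench outside the flap. Check by touch that the flap is shut, pressing its upright lever towards the chamber, firmly but not violently, until it stands hard against its stop, and only then slide the outer door fully open. Leave the flap shut, the door open, the carton inside, and do not upset the other two cartons or the tape roll.

Things in the scene. Friction and masses are not known exactly. Their poses are not given: they have to be found in the camera images.
- passlock: Small fixed pass lock on the bench: a straight level passage with aluminium frame, one white and one clear side wall, clear roof. Its floor is the bench (z = 0). Origin: on the bench, mid-width, in the plane of the shut flap; x points along the passage from the entry into the chamber, z up, y to the left looking in (white wall). The other entries give x, y in this frame.
- entry (a point): On the bench at the entry, x = -66, y = 0 mm: where a carton is set down. Open above. Rails 14 mm high, 72 mm apart inside, run from x = -12 to -87 mm, then flare out to x = -127 mm. Portal (posts, cross bar): x = -12 to +4 mm, 89 mm wide, 81 mm high; its opening is 72 mm wide, 60 mm high.
- chamber (a point): Floor of the chamber, x = 115, y = 0 mm, a good place for the carton's centre. Chamber: x = 0 to 178 mm, 72 mm wide inside, walls 5 mm thick, roof underside 74 mm and top 78 mm high. The outer door closes its far end at x = 182 mm.
- flap (a joint): Steel flap 66 wide, 58 tall, 4 mm thick, on a level hinge at x = 0, 64 mm above the bench. 0 rad: shut on its stop; grows (to 1.45) as it swings into the chamber; never swings outwards. Falls by its weight, but its stiff hinge may leave it ajar by up to 0.25 rad. It drops behind a 45 mm high carton only once the carton's rear end is 60 mm or more past x = 0.
- lever_top (a point): Middle of the top of the flap's lever: a black upright paddle on the flap's axle, outside the clear wall at y = -76 mm; 10 mm thick along x, 26 wide, 62 tall, top 128 mm above the bench. Upright when the flap is shut, leans back to -x as it opens. Pressing its upper part along +x turns the flap shut on a hard stop; a firm check is 5 to 10 N.
- outer_door (a joint): Sliding outer door, m. 0: closed; grows as it slides along the pass lock's -y to its end stop at 0.085 (fully open). It drags with about 3 N and stays where it is left.
- door_grip (a point): Black upright fin on top of the outer door; 12 mm thick along the passage (x), 30 mm long along y, from 75 to 125 mm above the bench. The point is mid-fin, 105 mm above the bench, at x = 182, y = +24 mm in the pass lock when closed; moves with the door.
- pusher_grip (a point): Push bar: an aluminium bar 190 mm long, 30 mm wide, 30 mm high with a grey upright post, 30 mm (along the bar) by 26 mm (across), on its rear part, top 96 mm above the bench. 0.22 kg. This point is in the middle of the post, 70 mm above the bar's underside, 175 mm behind the bar's front end and 15 mm ahead of its rear end. x axis: along the bar towards its front end; z up.
- pusher_tip (a point): Middle of the push bar's front end face, 15 mm above its underside; axes as for the post.
- carton_center (a point): Centre of the smallest cardboard carton: 90 mm long (x axis), 60 mm wide (y), 45 mm high (z up). About 0.16 kg. The carton to be sent.
- carton_tall: Another carton, 85 x 62 mm and 95 mm high; not to be sent. Origin: centre of its underside, x along the 85 mm.
- carton_long: Another carton, 120 x 66 mm and 60 mm high; not to be sent. Origin: centre of its underside, x along the 120 mm.
- tape_center (a point): Centre of a roll of clear tape lying flat, 100 mm across, 48 mm high. Bystander.
Not all that is in view belongs to the job. Leave any blue look-alike of the part that bears pusher_grip alone.

How it is judged:
By the outcome, as a careful person would: the job done as asked, in the order asked, and still so for the second after the job is handed in, with the robot touching nothing.
It also fails if it takes over 72 s, if anything falls off the work surface, if the arm or the gripper's body presses on something with over 40 N, if the wrist force passes 120 N, or if a joint passes its speed limit or range.

ROBOT

A 6-joint arm with a two-finger parallel gripper is mounted at the origin on the work surface. World frame = base frame: x ahead of the robot, y to its left, z up, the work surface at z = 0. Lengths are in mm, angles in rad, forces in N, time in s.
With the tool pointing down it reaches from about 275 to 825 mm from the base axis. Payload 5.2 kg.
Tool frame: the origin (TCP) lies at the very end of the fingers, on their centre line; the grasp point (between the pads) lies 19 mm behind it; z points along the fingers, y is the line along which they close (so a half turn about z gives the same grasp; the last joint's range is limited). The gripper opens to 93 mm and grips with 3 to 60 N. Pads are 15 mm wide; open, the fingers measure 128 mm over their backs; the gripper's body (75 mm by 188 mm) begins 65 mm behind the grasp point.
Start: joints at [1.124, 0.259, 1.535, -0, 1.348, -0.203], TCP at [132.743, 533.746, 218.653] pointing down, gripper open.
Joint ranges: [-3.14, 3.14], [-0.91, 2.08], [0.19, 2.58], [-1.22, 4.36], [0.22, 2.71], [-3.12, 3.12]. Speed limits (rad/s): [2.57, 2.57, 3.14, 3.14, 3.14, 3.14].

INTERFACE

Orientations are given as [roll, pitch, yaw] about the fixed x, y, z axes, in that order (R = Rz(yaw) Ry(pitch) Rx(roll)).
In Python, from bench import robot gives the robot as it stands. The module is installed in compiled form; this text tells all that it offers. Calls block until the motion is done:
- robot.move_ptp(position, orientation): joint-space move of the TCP to a pose.
- robot.move_linear(position, ori=None, speed=150, f_stop=None): straight line of the TCP; ori=None keeps the orientation; speed is the mean speed in mm/s. With f_stop (N) it stops when the force on the tool has changed by that much, and returns True; else False.
- robot.move_j(angles): joint-space move.
- robot.move_gripper(opening): opening from 0.0 (shut) to 1.0 (fully open); the grip force is fixed at half the most; returns when the fingers have stopped.
- robot.sleep(seconds).
- robot.inverse_kinematics(position, orientation): joint angles nearest the present ones, or None.
- robot.get_image(name): name is "scene" or "top" or "wrist"; returns a dict with "img" (384x512x3 uint8, blue, green, red), "fovy" (degrees; the focal length in pixels is half the picture's height over the tangent of half this angle, whatever the lens; pixels are square), "cx", "cy" (the principal point, pixels), "eye" and "orientation" of the camera in the world. Camera axes: x right, y down, z forward; pixel columns grow to the right and rows downward; lengths in mm; the calibration is good to about 2 mm. A picture is of the moment at which its call begins. There is no depth.
A pose or a line that the arm cannot do raises robot.MotionError and nothing moves.
- robot.hand_in(): hands the job in; it is judged then, once.
Readings, each from a call of its own:
- robot.current_t(): time.
- robot.current_qpos(): joint angles.
- robot.current_joint_vel(): joint speeds.
- robot.current_joint_efforts(): joint torques, N m.
- robot.current_tcp_pos(): TCP position.
- robot.current_eef_rot(): TCP orientation.
- robot.current_contact_force(): force on the tool from outside, world axes, zero at the start.
- robot.current_ft_torque(): the same for the moment, N m.
- robot.current_gripper_width(): opening from 0.0 (shut) to 1.0 (fully open).
- robot.current_finger_force(): force on a finger pad.
Only numpy, scipy, OpenCV 4.12 (cv2) and the standard library are available. Lean on these libraries where they do the work, as an engineer would, in place of code of your own. Each camera call takes 0.05 s, during which the arm holds its last target. There are 200 camera calls.

## Working session

There is one attempt and no reset: what is moved stays moved. The work goes in short steps, each a Python script; the robot and the scene stay as the last script left them, time stands still between calls to the robot, and variables do not carry over. Pictures are saved under pics/ and viewed, at most 13 in all, crops included, and the job is handed in when it is done.

```bash
mkdir -p pics
python3 - <<'E'
from bench import robot
import cv2
for n in("scene","top"):
    d=robot.get_image(n); cv2.imwrite(f"pics/{n}0.png",cv2.resize(d["img"],(800,600),interpolation=cv2.INTER_CUBIC))
    print(n,{k:v for k,v in d.items() if k!="img"})
print(robot.current_t(),robot.current_eef_rot())
E
```

```text
scene {'fovy': 55.005313385221896, 'cx': 257.21802201530556, 'cy': 194.44224108812776, 'eye': array([ 927.97830474, -379.79203274,  821.79625599]), 'orientation': array([-2.45325048,  0.00514583,  0.85609037])}
top {'fovy': 44.433902418921846, 'cx': 251.98127551259918, 'cy': 194.99643041925822, 'eye': array([ 262.34272274,  -32.75508581, 1343.42051101]), 'orientation': array([-2.96393981,  0.02612225, -1.57718752])}
0.1 [-3.13998363e+00 -2.97900380e-04  2.89779092e+00]
```

View pics/scene0.png

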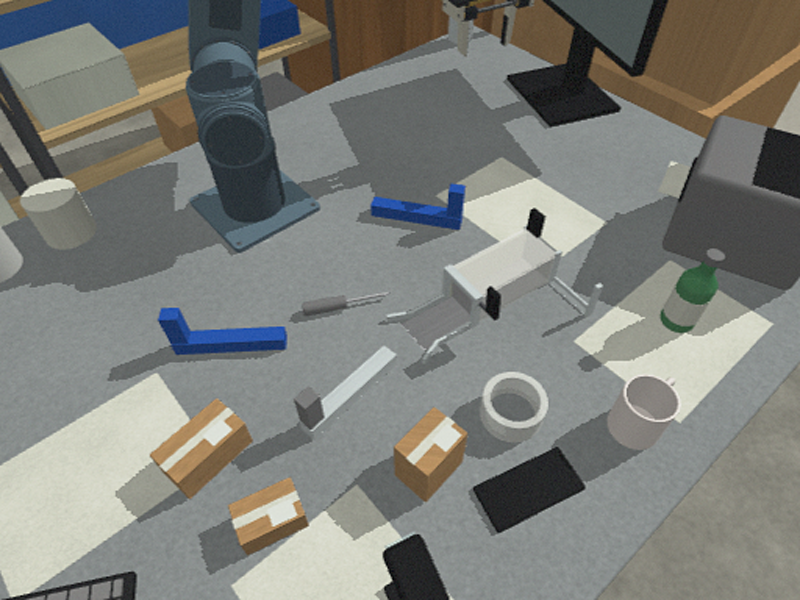

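View pics/top0.png

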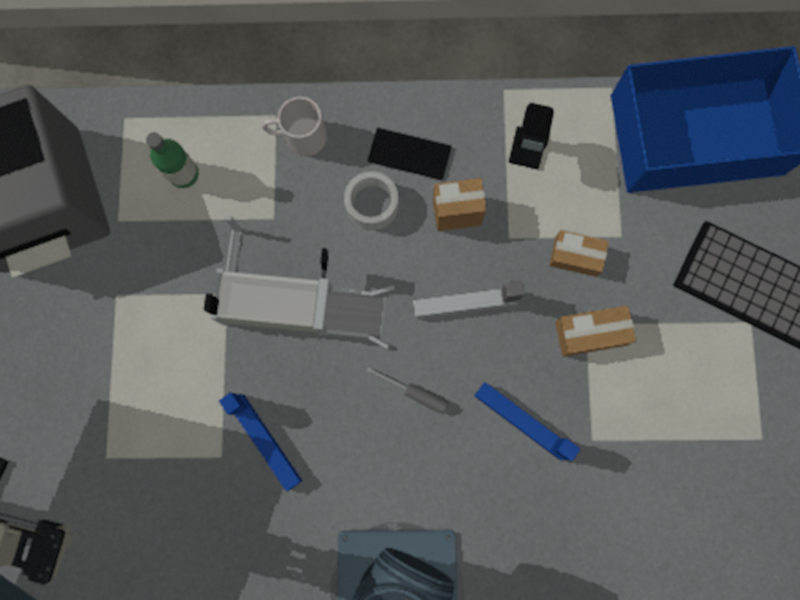

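Top view (800x600 pixels): there are three cartons, tall at (459,205), small at (580,252) and long at (597,331). The small one is the target. The real push bar runs from (415,305) to its grey post at (512,290), and the blue look-alikes are at (262,445) and (525,420). The pass lock portal is at (320,305), the lever at (324,262), the door fin at (211,304), and the entry lies to the right. I'll check these choices in close crops.

```bash
cat > h.py <<'E'
import numpy as np, cv2
from scipy.spatial.transform import Rotation as R
from scipy.optimize import least_squares
def cam(d):
    f=192/np.tan(np.radians(d["fovy"])/2)
    return f,np.array([d["cx"],d["cy"]]),np.array(d["eye"]),R.from_euler("xyz",d["orientation"]).as_matrix()
def proj(c,P):
    f,pp,e,M=c; q=(np.atleast_2d(P)-e)@M
    return f*q[:,:2]/q[:,2:]+pp
def ray(c,uv,z):
    f,pp,e,M=c; v=M@np.r_[(np.array(uv)-pp)/f,1]
    return e+v*(z-e[2])/v[2]
def T(p,L):  # p=(x,y,yaw)
    L=np.atleast_2d(np.array(L,float)); c,s=np.cos(p[2]),np.sin(p[2])
    return np.c_[p[0]+c*L[:,0]-s*L[:,1],p[1]+s*L[:,0]+c*L[:,1],L[:,2]]
def fit(obs,p0):  # obs: list of (cam, local pts, pixels)
    r=least_squares(lambda p:np.concatenate([(proj(c,T(p,L))-np.array(u)).ravel() for c,L,u in obs]),p0,x_scale=[10,10,.1],loss="soft_l1")
    return r.x,np.round(r.fun.reshape(-1,2),1)
E
python3 - <<'E'
import cv2,pickle
from bench import robot
D={n:robot.get_image(n) for n in("top","scene")}
pickle.dump(D,open("d0.pkl","wb"))
def crop(n,x,y,w,h,o): cv2.imwrite(o,cv2.resize(D[n]["img"][y:y+h,x:x+w],None,fx=5,fy=5,interpolation=cv2.INTER_CUBIC))
crop("top",256,120,160,120,"pics/c1.png"); crop("top",125,130,150,110,"pics/c2.png")
E
```

```text
(no output)
```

View pics/c1.png

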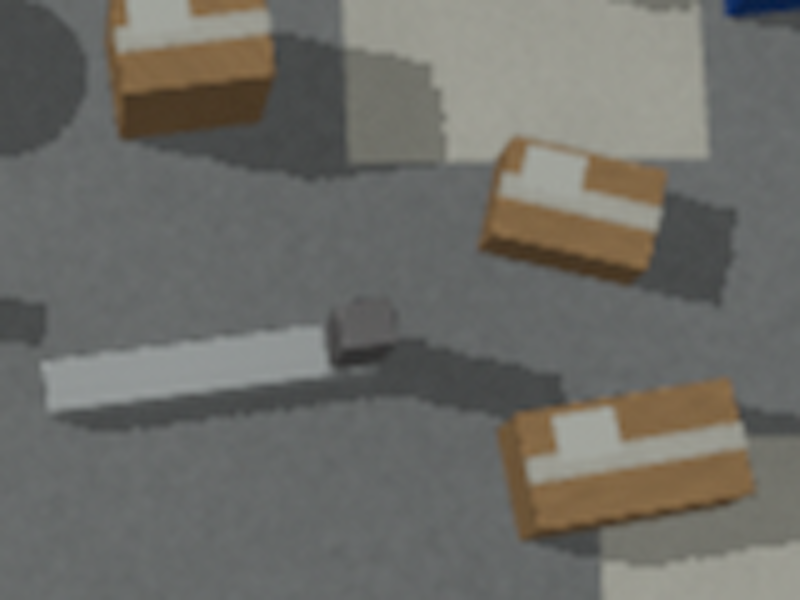

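View pics/c2.png

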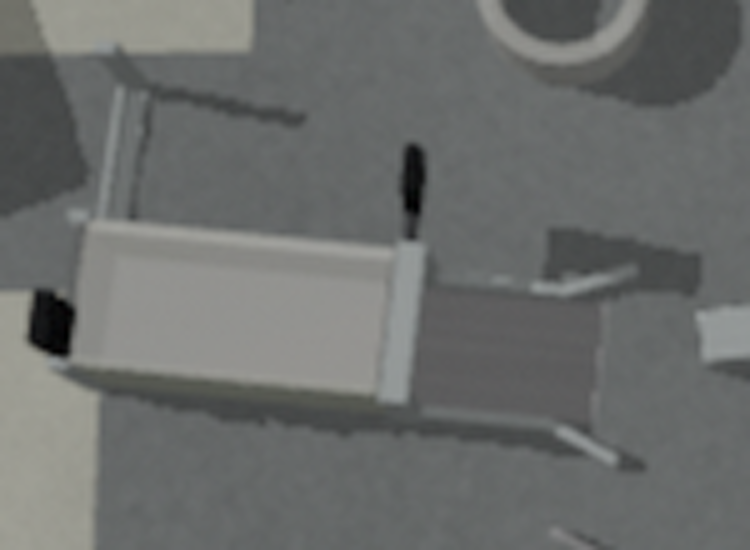

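The crops confirm the choice. In c1 the small carton's top face has corners (518,137), (667,170), (650,268), (497,232), and the grey-post bar has front corners (42,362), (48,410). In c2 the portal bar has corners (395,242), (427,245), (408,402), (377,400), with rail knees at (565,290) and (555,428).

Run:
```python
from h import *; import pickle
D=pickle.load(open("d0.pkl","rb")); ct=cam(D["top"]); cs=cam(D["scene"])
g=lambda a,o:(np.array(a)+.5)/5-.5+np.array(o)
o1=(256,120);o2=(125,130)
for k,(u,z) in dict(carton=((583,202),45),post=((365,323),96)).items(): print(k,ray(ct,g(u,o1),z))
c0=ray(ct,g((583,202),o1),45)
car,r=fit([(ct,[[45,-30,45],[-45,-30,45],[-45,30,45],[45,30,45]],g([(518,137),(667,170),(650,268),(497,232)],o1))],[c0[0],c0[1],1.6]); print("carton",car,r.tolist())
p0=ray(ct,g((45,386),o1),30)
pu,r=fit([(ct,[[0,-15,30],[0,15,30],[-190+32-1,-15,30]],g([(42,362),(48,411),(322,325)],o1)),(ct,[[-175,0,96]],g([(365,323)],o1))],[p0[0],p0[1],1.5]); print("tip",pu,r.tolist())
k0=ray(ct,g((402,322),o2),81)
pl,r=fit([(ct,[[4,-44.5,81],[-12,-44.5,81],[-12,44.5,81],[4,44.5,81],[-87,-37,14],[-87,37,14]],g([(395,242),(427,245),(408,402),(377,400),(565,290),(555,428)],o2))],[k0[0],k0[1],1.5]); print("lock",pl,r.tolist())
np.savez("p.npz",car=car,pu=pu,pl=pl)
im=cv2.resize(D["scene"]["img"],None,fx=4,fy=4,interpolation=cv2.INTER_CUBIC)
def dot(p,L,c):
    for u in proj(cs,T(p,L)): cv2.circle(im,tuple(int(v) for v in (u+.5)*4),4,c,-1)
dot(car,[[45,-30,45],[-45,-30,45],[-45,30,45],[45,30,45],[45,-30,0],[-45,-30,0],[45,30,0]],(0,255,0))
dot(pu,[[0,15,30],[0,-15,30],[-160,13,96],[-190,13,96],[-160,-13,96],[-190,-13,96],[0,-15,0]],(0,0,255))
dot(pl,[[4,-44.5,81],[-12,-44.5,81],[-12,44.5,81],[-5,-63,128],[5,-89,128],[-5,-89,128],[-66,0,0],[115,0,0],[178,-41,78],[178,41,78],[182,24,125],[-12,-36,0],[-87,-36,14],[-87,36,14]],(255,0,255))
cv2.imwrite("pics/s1.png",cv2.resize(im[480:1540,500:1700],(800,600*1060//900 if 0 else 707))[:600])
cv2.imwrite("pics/s1.png",cv2.resize(im[500:1490,540:1700],(703,600)))
```

```text
carton [ 592.46734463 -340.77777226   45.        ]
post [ 513.87843533 -208.43994691   96.        ]
carton [ 592.80517917 -340.79855055    1.32492318] [[-0.6, -0.6], [1.0, -0.2], [0.4, 0.4], [-0.6, 0.4]]
tip [492.68081443 -35.79380621   1.69036778] [[-0.1, -0.3], [0.1, 0.2], [-0.5, -0.1], [0.4, 0.1]]
lock [493.79378659 131.42376565   1.46735578] [[0.4, -0.1], [-0.3, -0.1], [-0.2, 0.3], [0.2, 0.2], [0.3, 0.6], [-0.4, -1.6]]
```

View pics/s1.png

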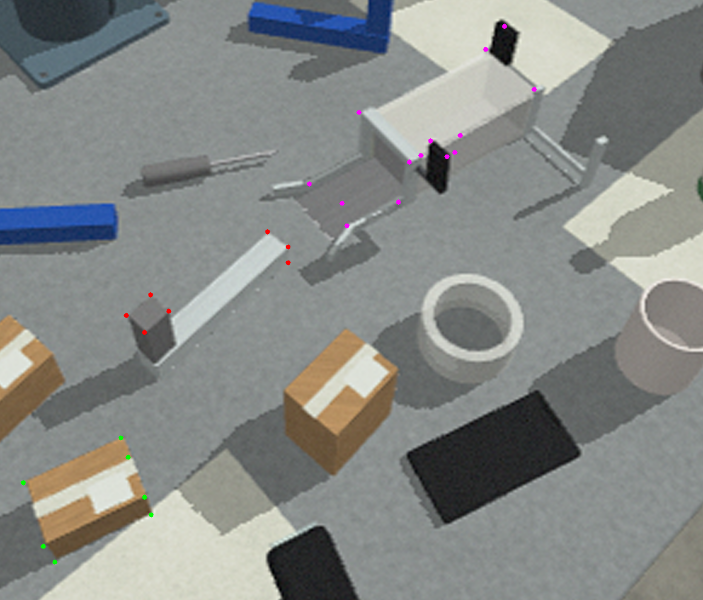

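The fits agree with the second camera to within a few mm: the dots sit on the carton, bar and lock corners in s1. I'll move over the entry for a close wrist look, then continue to the carton.

```bash
cat >> h.py <<'E'
from bench import robot
Z=np.load("p.npz"); car,pu,pl=Z["car"],Z["pu"],Z["pl"]
def ori(y): return [np.pi,0,y]
def L(x,y,z): return T(pl,[[x,y,z]])[0].tolist()
E
python3 - <<'E'
from h import *; import pickle
robot.move_ptp(L(-66,0,260),ori(pl[2])); w1=robot.get_image("wrist")
robot.move_ptp([car[0],car[1],200],ori(car[2])); w2=robot.get_image("wrist")
pickle.dump((w1,w2),open("w.pkl","wb"))
for i,w in enumerate((w1,w2)):
    im=cv2.resize(w["img"],(768,576),interpolation=cv2.INTER_CUBIC); c=cam(w)
    for p,Q in ((car,[[45,-30,45],[-45,-30,45],[-45,30,45],[45,30,45]]),(pl,[[4,-44.5,81],[-12,-44.5,81],[-12,44.5,81],[4,44.5,81],[-87,-36,14],[-87,36,14],[0,-63,128],[0,-89,128],[178,-36,78],[178,36,78]])):
        for u in proj(c,T(p,Q)):
            if 0<u[0]<512 and 0<u[1]<384: cv2.circle(im,tuple(int(v) for v in (u+.5)*1.5),3,(255,0,255),-1); print(i,np.round(u*1.5))
    cv2.imwrite(f"pics/w{i}.png",im); print(w["eye"],robot.current_t())
E
```

```text
0 [554. 573.]
0 [498. 567.]
0 [443. 158.]
0 [442. 181.]
0 [319. 181.]
0 [318. 158.]
0 [420. 259.]
0 [340. 259.]
0 [483. 168.]
0 [525. 168.]
[494.23457203 149.00305345 426.82658075] 3.975
1 [424. 198.]
1 [420. 322.]
1 [339. 322.]
1 [336. 198.]
[ 612.22154267 -258.87122394  367.51634071] 3.975
```

View pics/w0.png

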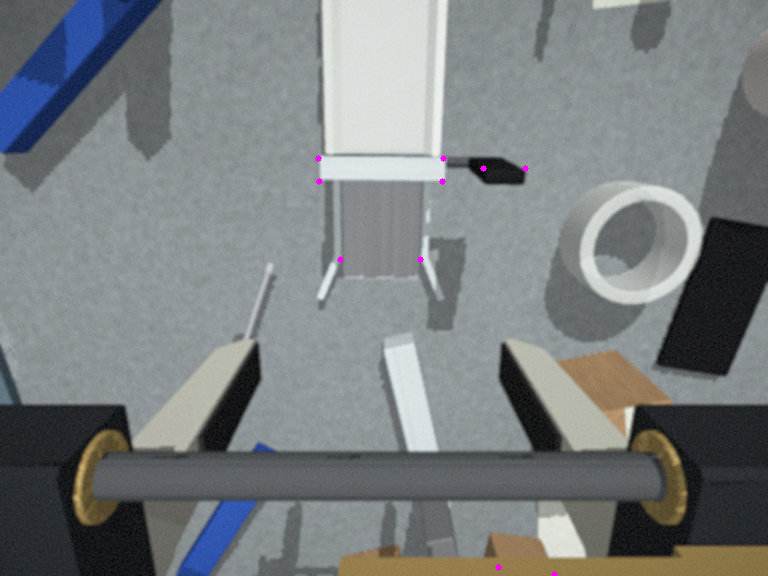

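View pics/w1.png

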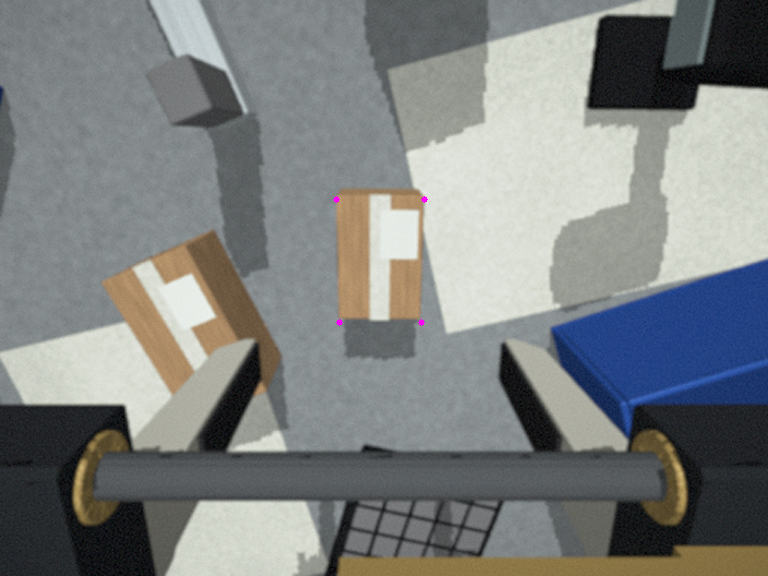

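The wrist views confirm it: the lock dots in w0 are within about 2 px of the cross bar at (320–445,156–181), and the carton dots in w1 sit on its top at (337–424,190–320). I'll grasp the carton and set it in the entry.

Run:
```python
from h import *
robot.move_linear([car[0],car[1],20],speed=130,f_stop=15)
robot.move_gripper(0.3); print("w",robot.current_gripper_width(),robot.current_finger_force(),robot.current_tcp_pos())
robot.move_linear([car[0],car[1],150],speed=200)
robot.move_ptp(L(-66,0,130),ori(pl[2]))
robot.move_linear(L(-66,0,45),speed=120)
print("stop",robot.move_linear(L(-66,0,20.5),speed=40,f_stop=8),robot.current_tcp_pos(),robot.current_gripper_width())
robot.move_gripper(0.85)
robot.move_linear(L(-66,0,150),speed=200)
# over the bar's post
b=T(pu,[[-175,0,0]])[0]
robot.move_ptp([b[0],b[1],180],ori(pu[2]))
d=robot.get_image("top"); cv2.imwrite("pics/t2.png",cv2.resize(d["img"][130:260,125:300],None,fx=4.5,fy=4.5,interpolation=cv2.INTER_CUBIC)); print(robot.current_t())
```

```text
w 0.6415250249415259 29.990698993206024 [ 592.85874815 -340.79395964   20.06978618]
stop True [486.25061429  65.87583831  20.00225248] 0.6429865359779193
12.45
```

View pics/t2.png

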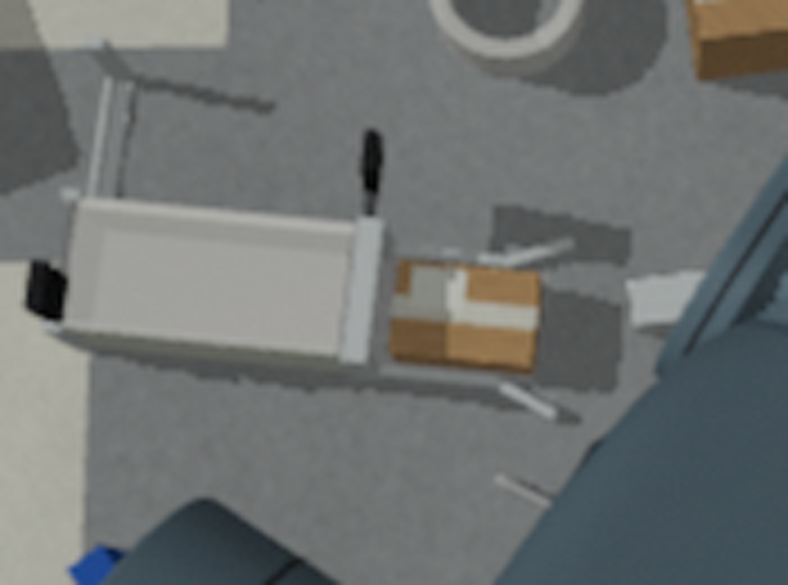

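The carton sits squarely between the rails (t2, about (390–540,260–370)). Next I'll grip the bar's post, slide the bar along the bench into line, and push.

Run:
```python
from h import *
b=T(pu,[[-175,0,0]])[0]
robot.move_gripper(0.7)
print(robot.move_linear([b[0],b[1],51],speed=150,f_stop=15))
robot.move_gripper(0.0); print("w",robot.current_gripper_width(),robot.current_finger_force(),robot.current_tcp_pos())
t=lambda x,z=51.5:L(x-175,0,z)
print(robot.move_linear(t(-130),ori(pl[2]),speed=70,f_stop=20),robot.current_contact_force())
d=robot.get_image("scene"); cv2.imwrite("pics/s3.png",cv2.resize(d["img"][100:320,140:400],None,fx=3,fy=2.7,interpolation=cv2.INTER_CUBIC))
for x in(-60,0,40,74):
    print(x,robot.move_linear(t(x),speed=60,f_stop=25),np.round(robot.current_contact_force(),1),np.round(robot.current_tcp_pos(),1),robot.current_t())
d=robot.get_image("scene"); cv2.imwrite("pics/s4.png",cv2.resize(d["img"][100:320,160:400],(800,600),interpolation=cv2.INTER_CUBIC))
```

```text
False
w 0.2781150977594344 29.987877309322357 [ 513.67662555 -209.58040675   51.0856743 ]
False [-0.16870753 -0.24124522 -2.27018896]
-60 False [ 0.4  0.3 -1.5] [ 469.4 -102.2   51.4] 17.075
0 False [-0.1 -0.1 -1.6] [475.7 -42.7  51.5] 18.225
40 False [-0.   0.7 -2.5] [479.8  -2.6  51.5] 19.0417
74 False [-0.5 -0.1 -1.8] [483.2  31.4  51.4] 19.7583
```

View pics/s4.png

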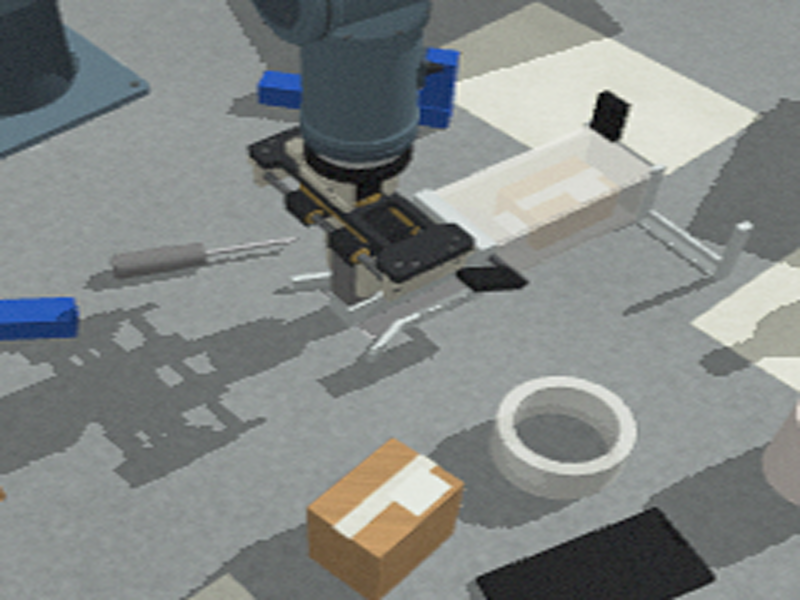

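The carton is in the chamber (seen through the roof at about (555,200)) and the lever is leaning back at (490,275), as expected with the bar inside. I'll push 5 mm more for margin, withdraw the bar, lay it down and press the lever.

Run:
```python
from h import *
t=lambda x,z=51.5:L(x-175,0,z)
print(robot.move_linear(t(79),speed=40,f_stop=25))
print(robot.move_linear(t(-150),speed=110,f_stop=25),np.round(robot.current_contact_force(),1))
robot.move_gripper(0.6)
robot.move_linear(t(-150,190),speed=200)
# finger check of lever: closed fingers behind lever, upper part
robot.move_gripper(0.0)
d=robot.get_image("scene"); cv2.imwrite("pics/s5.png",cv2.resize(d["img"][100:320,160:400],(800,600),interpolation=cv2.INTER_CUBIC))
print(robot.current_t(),robot.current_tcp_pos())
```

```text
False
False [-0.5 -0.4 -3. ]
24.8833 [ 460.24186651 -191.85802083  190.03613935]
```

View pics/s5.png

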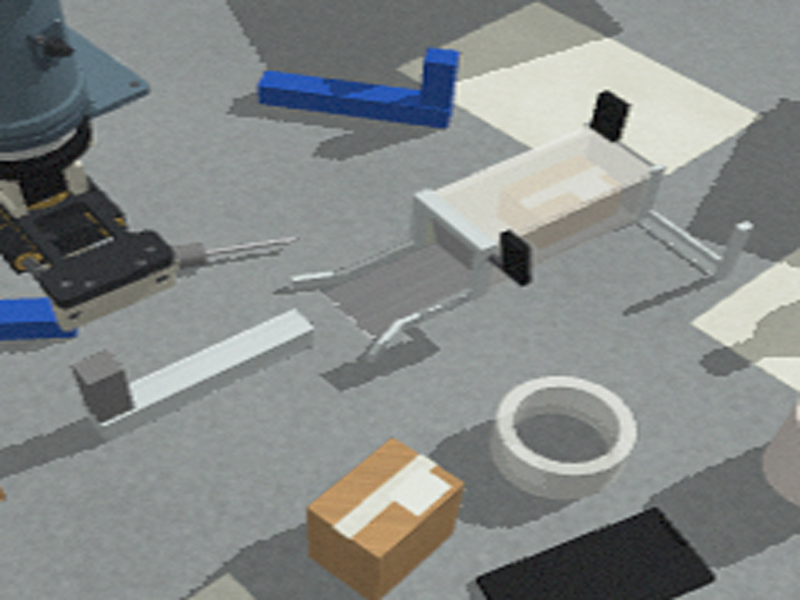

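The bar is out, lying at about (190,370), and the lever at (515,258) is near upright, so the flap is shut or slightly ajar. Now I'll press the lever with the closed fingers.

Run:
```python
from h import *
robot.move_ptp(L(-55,-76,170),ori(pl[2]))
robot.move_linear(L(-55,-76,108),speed=120); robot.sleep(.3)
f0=robot.current_contact_force()
u=np.array([np.cos(pl[2]),np.sin(pl[2]),0])
def rep(s,r): 
    p=np.array(robot.current_tcp_pos())-np.r_[pl[:2],0]
    print(s,r,"x=%.1f"%(p@u),"F=%.2f"%((robot.current_contact_force()-f0)@u),"t=%.2f"%robot.current_t())
r=robot.move_linear(L(5,-76,108),speed=18,f_stop=7); rep("press",r)
robot.sleep(.3); rep("hold",r)
```

```text
press True x=-14.0 F=-2.90 t=29.07
hold True x=-14.0 F=-3.01 t=29.37
```

Run:
```python
from h import *
u=np.array([np.cos(pl[2]),np.sin(pl[2]),0])
p0=np.array(robot.current_tcp_pos())
f0=-3.0
for i in range(1,13):
    robot.move_linear((p0+u*.4*i).tolist(),speed=8); robot.sleep(.1)
    F=robot.current_contact_force()@u
    print("dx=%.2f F=%.2f"%((np.array(robot.current_tcp_pos())-p0)@u,F),robot.current_t())
    if F<-7: break
robot.sleep(.4); print(robot.current_contact_force()@u)
```

```text
dx=0.09 F=-3.93 29.7167
dx=0.16 F=-5.02 30.0667
dx=0.20 F=-7.25 30.4167
-6.450630236178721
```

The flap is on its hard stop: force rose from 3 to 7 N within 0.2 mm of travel, at the expected upright position. Next I'll back off and slide the outer door open.

Run:
```python
from h import *
robot.move_linear(L(-45,-76,108),speed=80)
robot.move_linear(L(-45,-76,190),speed=200)
y=pl[2]+np.pi/2
robot.move_ptp(L(182,24,190),ori(y)); robot.move_gripper(0.6)
print(robot.move_linear(L(182,24,87),speed=130,f_stop=12))
robot.move_gripper(0.0); print("w",robot.current_gripper_width(),robot.current_tcp_pos())
f0=robot.current_contact_force()
print(robot.move_linear(L(182,-52,87),speed=60,f_stop=25),robot.current_contact_force()-f0)
v=np.array([np.sin(pl[2]),-np.cos(pl[2]),0])
print(robot.move_linear(L(182,-66,87),speed=15,f_stop=10))
print("travel",(np.array(robot.current_tcp_pos())-np.r_[pl[:2],0])@v+24,robot.current_contact_force()-f0)
robot.move_gripper(0.5)
robot.move_linear([*robot.current_tcp_pos()[:2],200],speed=150)
robot.move_ptp([420,-30,320],ori(pl[2]))
d=robot.get_image("scene"); cv2.imwrite("pics/s6.png",cv2.resize(d["img"][100:340,160:420],(800,600),interpolation=cv2.INTER_CUBIC)); print(robot.current_t())
```

```text
False
w 0.1306701935080664 [488.87446404 316.08951454  87.06640001]
False [0.63993384 0.46128345 1.8440215 ]
True
travel 84.965032401412 [-0.73303895 -5.25714905  5.13807184]
40.9417
```

View pics/s6.png

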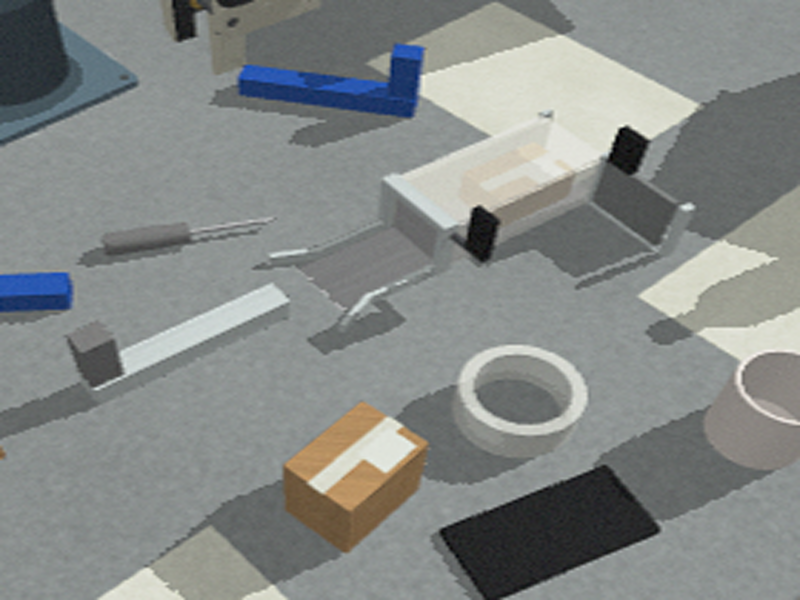

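The picture shows the door out at its stop (fin at (628,150)), the lever upright at (482,233), the carton inside at (515,185), and the bar on the bench with the bystanders undisturbed.

```bash
python3 -c "
from bench import robot
print(robot.hand_in())"
```

```text
the job is handed in; nothing more can be done
None
```

The job is handed in at about 41 s: smallest carton in the chamber, bar back on the bench outside, flap checked shut against its stop at about 7 N, then the outer door opened fully (85 mm), with the other cartons and tape roll never touched.

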